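Set the drill press return spring and its adjusting nut

ROBOT

A 6-joint arm with a two-finger parallel gripper is mounted at the origin on the work surface. World frame = base frame: x ahead of the robot, y to its left, z up, the work surface at z = 0. Lengths are in m, angles in rad, forces in N, time in s.
With the tool pointing down it reaches from about 0.35 to 0.775 m from the base axis. Payload 7.3 kg.
Tool frame: the origin (TCP) lies on the mounting face of the last link; the fingertips stand 178 mm ahead of it and the grasp point (between the pads) lies 159 mm ahead of it (robot.tcp_to_tips is the distance from the TCP to the fingertips, in m); z points along the fingers, y is the direction in which the jaws open and shut (so a half turn about z gives the same grasp; the last joint's range is limited). The gripper opens to 92 mm and grips with 3 to 60 N. Pads are 19 mm wide; open, the fingers measure 130 mm over their backs; the gripper's body (75 mm by 190 mm) begins 47 mm behind the grasp point.
Start: joints at [-1.371, 0.342, 1.524, -0, 1.275, -0.146], TCP at [0.178, -0.494, 0.405] pointing down, gripper open.
Joint ranges: [-2.53, 2.53], [-0.77, 2.02], [0.04, 2.7], [-1, 4.14], [0.28, 2.66], [-3.11, 3.11]. Speed limits (rad/s): [2.57, 2.57, 3.14, 3.14, 3.14, 3.14].

INTERFACE

Orientations are given as [roll, pitch, yaw] about the fixed x, y, z axes, in that order (R = Rz(yaw) Ry(pitch) Rx(roll)).
In Python, from cell import robot, viewer gives the robot as it stands.
- The arm moves only by the shell command python3 -m creep 'ROWS' [OPENING] [FORCE]. ROWS is JSON, a list that holds one entry, the list of rows, each a list of 6 numbers: the shift along the world's x, y, z in mm, then the turn, a rotation vector about the world's x, y, z in degrees. A call has 1 to 5 rows; each row shifts and turns the pose as measured when the row begins; what a row does not reach is not made up. A row lasts 1/12 s, in which the tool goes at most 41.7 mm and 7.16 degrees, less where a joint would pass 70% of its speed; a pose out of reach is approached as far as the arm can. A call with a gripper value outside its range is refused whole. OPENING is the closure, from -1 (fully open) to 1 (shut), set as the call begins (- or left out, the last holds). The fingers move at their own pace and stop on an object; FORCE is the grip in N (left out, the last holds). Time passes only in rows, so rows that do not move let the fingers close. It gives the time, the measured TCP pose, the force and the opening at its end, in the units of the state.
- robot.observe(): the state, without advancing time (a new reading comes with each control period).
- viewer.read_camera(name): name is "scene" or "top"; returns the picture (384x512x3 uint8, blue, green, red); there is no depth.
- viewer.camera_model(name): a dict with "fx", "fy", "cx", "cy" (pixels), "pose" (4x4, takes a point from camera to world coordinates). Camera axes: x right, y up, looking along -z (the intrinsics and any distortion apply to the point x, -y, -z); pixel columns grow to the right and rows downward; lengths in m; the calibration is good to about 2 mm. A picture is of the moment at which its call begins. camera_model takes no time and is no camera call.
- robot.hand_in(): hands the job in, once; it reports no verdict.
The state is a dict: "time": time; "qpos": joint angles; "qvel": joint speeds; "joint_efforts": joint torques, N m; "tool_pos": TCP position; "tool_rot": TCP orientation; "contact_force": force on the tool from outside, world axes, zero at the start; "torque": the same for the moment, N m; "opening": finger opening in m.
Only numpy, scipy, OpenCV 4.12 (cv2) and the standard library are available. Lean on these libraries where they do the work, as an engineer would, in place of code of your own. Each camera call takes 0.05 s, during which the arm holds its last target. There are 200 camera calls.

TASK

On the drill press feed unit, first wind the spring with the wing key, clockwise, until it is fully wound and stops. Then screw the knurled nut down clockwise until it bottoms on its shoulder, back it off a quarter turn, and finish still gripping the nut, holding it still there so that the lock nut can be fitted. Leave the loose things on the bench where they are.

Things in the scene. Friction and masses are not known exactly. Their poses are not given: they have to be found in the camera images.
- unit: Grey-painted feed unit of a drill press, bolted to the bench: a housing block 120 mm (its x) by 262 mm (its y), flat deck 62 mm above the bench, on a steel flange 150 by 300 mm. Origin: centre of its underside, z up. It carries two things, both on vertical axes at x = 0: at its y = -75 mm the wing key, on a round steel spring cover 90 mm across and 12 mm high; at its y = +75 mm the knurled nut on its threaded stud. A 32 mm shaft end sticks out 30 mm from the housing's +y end.
- key_grip (a point): Middle of the wing of the steel winding key (two round lobes in one flat plate), on the key's axis, 101 mm above the bench, 27 mm above the spring cover. The wing is 10 mm thick (along this point's y), 56 mm long (along its x) and 28 mm high, z up; it turns with the key. Grip it across the 10 mm thickness.
- spring_key (a joint): Angle of the wing key in rad; grows as the key turns clockwise seen from above (winding). It starts anywhere from 1.2 to 2.0; 3.6 is fully wound, at a hard stop. It takes about 0.15 to 0.2 N m to wind; a friction brake inside keeps the key where it is left, so it can be let go and gripped again.
- nut_grip (a point): Centre of the plain steel knurled nut, on its axis, halfway up; the nut is round, 44 mm in diameter and 26 mm high, z up, already started on its stud. This point's x axis points to a small dark dot on the nut's top face, 16 mm from the axis. Bottomed, the point is 89 mm above the bench and the nut rests on a 34 mm wide shoulder that is 14 mm high above the deck; the 20 mm stud then stands 18 mm out of the nut's top. The nut rises and falls with its thread, 8 mm per turn.
- knurled_nut (a joint): Angle of the knurled nut in rad: 0 is bottomed on its shoulder (a hard stop), growing as the nut is unscrewed (counter-clockwise seen from above); it starts anywhere from 2.1 to 3.3. Screwing it down lowers the value. The thread drags with about 0.06 N m, and the nut stays where it is left.
- lock_nut: Loose thin steel ring nut, 42 mm across, 22 mm hole, 10 mm high, lying on the bench on the far side of the unit; leave it alone. Origin: centre of its underside.
- wrench: Loose steel wrench lying on the bench to the robot's left; leave it alone.
- oil_bottle: White plastic oil bottle 52 mm across, 130 mm high, standing on the bench to the robot's right; leave it alone. Origin: centre of its underside.

How it is judged:
On the way, in this order (a step that is already met when the one before it is completed fails the run):
1. the spring key is fully wound, within 0.25 rad of its stop (value of joint spring_key above 3.35 rad), for 0.2 s.
2. the knurled nut is screwed down to its shoulder (within 0.1 rad), the spring still wound (value of joint knurled_nut below 0.1 rad and value of joint spring_key above 3.35 rad), for 0.2 s.
At the end, for the whole second after the job is handed in: The key is within 0.25 rad of fully wound; the knurled nut stands a quarter turn (1.57 +- 0.35 rad) back from bottomed, turns slower than 0.1 rad/s and is still gripped: over 4 N of finger contact, grasp within 25 mm of the nut's axis (value of joint spring_key above 3.35 rad and value of joint knurled_nut between 1.22 and 1.92 rad and velocity of joint knurled_nut between -0.1 and 0.1 rad/s and contact force between the fingers and knurled_nut above 4 N and horizontal distance between the grasp point and nut_grip below 0.025 m); the arm keeps its last pose, push and grip.
It fails at once if the lock nut was disturbed (moved more than 30 mm) (distance of lock_nut from where it was at the start of the episode above 0.03 m).
It fails at once if the wrench was disturbed (moved more than 30 mm) (distance of wrench from where it was at the start of the episode above 0.03 m).
It fails at once if the oil bottle was disturbed (moved more than 30 mm) (distance of oil_bottle from where it was at the start of the episode above 0.03 m).
It also fails if it takes over 72 s, if anything falls off the work surface, if the arm or the gripper's body presses on something with over 40 N, if the wrist force passes 120 N, or if a joint passes its speed limit or range.

## Working session

There is one attempt and no reset: what is moved stays moved. The work goes in short steps, Python scripts to look and compute and a shell command to move; the robot and the scene stay as the last step left them, time stands still between calls to the robot, and variables do not carry over. Pictures are saved under pics/ and viewed, about 8 in all and at most 12, crops included, and the job is handed in when it is done.

```bash
mkdir -p pics; ls; python3 - <<'E'
from cell import robot, viewer
import cv2, numpy as np
for n in("scene","top"):
    cv2.imwrite(f"pics/{n}0.png",viewer.read_camera(n)); m=viewer.camera_model(n); print(n,{k:(np.round(v,4).tolist()) for k,v in m.items()})
print(robot.observe())
E
```

```text
pics
scene {'fx': 494.3441, 'fy': 494.3441, 'cx': 259.991, 'cy': 193.135, 'pose': [[0.7784, -0.4804, 0.4042, 1.1326], [0.6275, 0.6141, -0.4786, -0.6607], [-0.0183, 0.6262, 0.7795, 1.1744], [0.0, 0.0, 0.0, 1.0]]}
top {'fx': 401.9461, 'fy': 401.9461, 'cx': 256.6339, 'cy': 196.1247, 'pose': [[-0.0301, 0.9936, -0.1091, 0.4653], [-0.9995, -0.0299, 0.0026, -0.0091], [-0.0007, 0.1091, 0.994, 1.2878], [0.0, 0.0, 0.0, 1.0]]}
{'time': 0.1, 'qpos': array([-1.37099970e+00,  3.42658440e-01,  1.52489271e+00, -7.47070999e-06,
        1.27540213e+00, -1.46008560e-01]), 'qvel': array([-4.45656960e-04, -9.74218615e-04, -3.00340325e-03,  1.10373071e-03,
       -3.04794021e-05, -4.70334581e-04]), 'joint_efforts': array([ 1.71360960e-03, -4.32003808e+01, -2.44692975e+01,  7.20016309e-02,
        5.25605085e-02, -3.66943323e-05]), 'tool_pos': array([ 0.17794447, -0.4938057 ,  0.40412154]), 'tool_rot': array([-3.14024546e+00, -1.90890659e-04,  3.45807236e-01]), 'contact_force': array([-0.69314845,  0.12847395,  0.03311637]), 'torque': array([ 0.0278511 , -0.0446343 , -0.01656436]), 'opening': 0.09154669178901369}
```

View pics/scene0.png

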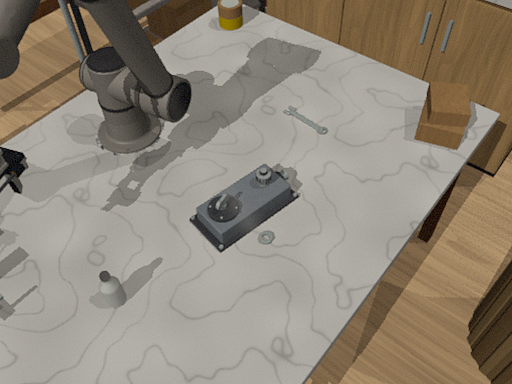

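View pics/top0.png

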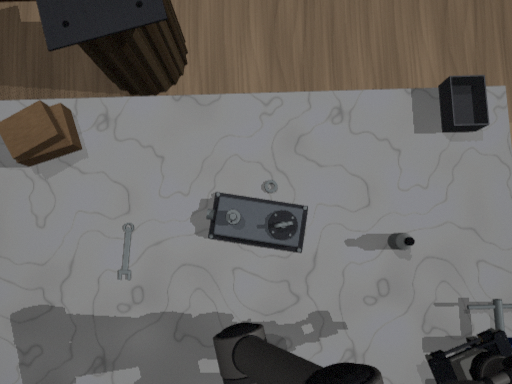

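The scene view shows the unit around (245,207) and the top view around (258,221). In the top view the nut is near (233,217), the key near (282,225), the lock nut at (269,187), the wrench near (127,250) and the bottle near (402,241). I'll enlarge the unit in both views next.

```bash
cat > h.py <<'E'
import numpy as np, cv2
from cell import robot, viewer
def ray(n,u,v,z):
    m=viewer.camera_model(n); P=np.array(m["pose"])
    d=P[:3,:3]@np.array([(u-m["cx"])/m["fx"],-(v-m["cy"])/m["fy"],-1.]); o=P[:3,3]
    return (o+d*(z-o[2])/d[2])[:2]
def pix(n,p):
    m=viewer.camera_model(n); P=np.array(m["pose"]); c=P[:3,:3].T@(np.array(p)-P[:3,3])
    return np.array([m["cx"]-m["fx"]*c[0]/c[2], m["cy"]+m["fy"]*c[1]/c[2]])
def crop(img,u,v,w,h,s): return cv2.resize(img[v:v+h,u:u+w],None,fx=s,fy=s,interpolation=cv2.INTER_CUBIC)
E
python3 - <<'E'
from h import *
t=cv2.imread("pics/top0.png"); s=cv2.imread("pics/scene0.png")
a=crop(t,200,180,114,80,7); b=crop(s,180,155,130,100,6)
cv2.imwrite("pics/ctop.png",a); cv2.imwrite("pics/cscene.png",b)
# dark housing mask
hsv=cv2.cvtColor(t,cv2.COLOR_BGR2GRAY)
m=(hsv<105).astype(np.uint8); m[:180]=0;m[262:]=0;m[:,:200]=0;m[:,316:]=0
m=cv2.morphologyEx(m,cv2.MORPH_CLOSE,np.ones((5,5)));m=cv2.morphologyEx(m,cv2.MORPH_OPEN,np.ones((9,9)))
c=max(cv2.findContours(m,0,2)[0],key=cv2.contourArea)
r=cv2.minAreaRect(c); print(r, cv2.boxPoints(r).tolist())
for z in (0.012,): 
    w=np.array([ray("top",*p,z) for p in cv2.boxPoints(r)]); print(w.tolist(), w.mean(0),[np.linalg.norm(w[i]-w[(i+1)%4]) for i in range(4)])
E
```

```text
((251.6931610107422, 221.37899780273438), (107.6951675415039, 48.30954360961914), 8.530765533447266) [[194.8582000732422, 237.27874755859375], [202.0244598388672, 189.50369262695312], [308.52813720703125, 205.479248046875], [301.36187744140625, 253.25430297851562]]
[[0.4805249422939946, 0.18644964348381915], [0.6318930612683554, 0.1615114896096314], [0.5703955034998472, -0.17676325570342022], [0.42049393134396845, -0.1475951196943593]] [0.52582686 0.00590069] [np.float64(0.15340866651036672), np.float64(0.3438193608976972), np.float64(0.15271300368026036), np.float64(0.3393959724016293)]
```

View pics/ctop.png

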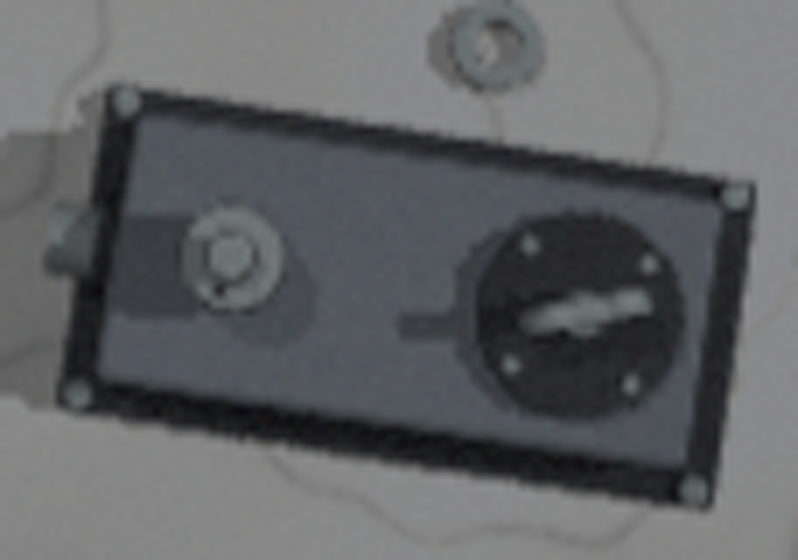

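View pics/cscene.png

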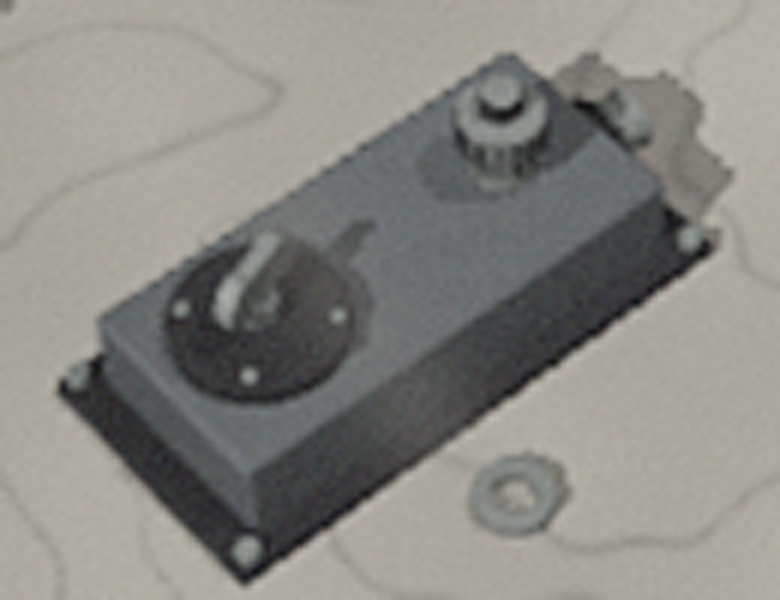

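Top crop (×7): the flange corners are at (108,88), (754,182), (710,508) and (58,405). The spring cover centre is at (580,317), the wing runs from (522,322) to (650,300), the nut top is at (232,258), and the nut's dot is at (218,290). The scene crop (×6) agrees with this: nut top about (502,110), stud top (503,90), cover centre (260,318).

```bash
python3 - <<'E'
from h import *
T=lambda u,v:(200+(u+.5)/7-.5,180+(v+.5)/7-.5)
S=lambda u,v:(180+(u+.5)/6-.5,155+(v+.5)/6-.5)
R=lambda p,z:ray("top",*T(*p),z)
Q=lambda p,z:ray("scene",*S(*p),z)
c=np.array([R(p,.01) for p in((108,88),(754,182),(710,508),(58,405))])
o=c.mean(0);d=(c[0]+c[3]-c[1]-c[2]);y=d/np.linalg.norm(d)
print("centre",o,"yaw y",np.degrees(np.arctan2(y[1],y[0])),[np.linalg.norm(c[i]-c[i-1]) for i in range(4)])
print("pred key",o-.075*y,"nut",o+.075*y)
print("cover",R((580,317),.074),Q((260,318),.074)); 
print("nut top",R((232,258),.1055),"stud",R((231,256),.12),"scene nut",Q((502,110),.1055),"stud",Q((503,88),.12))
a,b=R((522,322),.108),R((650,300),.108);w=b-a
print("wing mid",(a+b)/2,"len",np.linalg.norm(w),"dir deg",np.degrees(np.arctan2(w[1],w[0])))
# refine wing axis with bright pixels in cover
t=cv2.cvtColor(cv2.imread("pics/top0.png"),cv2.COLOR_BGR2GRAY)
m=np.zeros_like(t);cv2.circle(m,(282,225),11,255,-1);m=((m>0)&(t>85)).astype(np.uint8)
k,l,st,ce=cv2.connectedComponentsWithStats(m);i=1+st[1:,4].argmax();vv,uu=np.where(l==i)
W=np.array([ray("top",u,v,.112) for u,v in zip(uu,vv)]);e,V=np.linalg.eigh(np.cov(W.T));print(len(W),W.mean(0),"pca deg",np.degrees(np.arctan2(V[1,1],V[0,1])),np.sqrt(e))
E
```

```text
centre [ 0.52388374 -0.01345688] yaw y 79.65825103306942 [np.float64(0.14575450305151796), np.float64(0.298003187077165), np.float64(0.14879288760788348), np.float64(0.29759603089901343)]
pred key [ 0.51041981 -0.08723846] nut [0.53734767 0.06032471]
cover [ 0.50910039 -0.08740574] [ 0.51291136 -0.08913058]
nut top [0.53710674 0.05993814] stud [0.53706953 0.05948657] scene nut [0.53905894 0.05937999] stud [0.53884231 0.06071579]
wing mid [ 0.5103055  -0.08782762] len 0.054429975463385745 dir deg -81.99780208935803
54 [ 0.5096993  -0.09005524] pca deg 98.23389919246135 [0.00332768 0.0124935 ]
```

Two independent measurements agree. The key axis is at about (0.5105, -0.0875) and the nut axis at about (0.538, 0.060). The wing lies at 98°, so the tool yaw should be 98°, and there is then enough wrist range to wind 135° or more clockwise in one grip. I'll move above the key, high enough to clear the bottle.

```bash
python3 -m creep '[[[25,31,0,0,0,6],[25,31,0,0,0,6],[25,31,0,0,0,6],[25,31,0,0,0,6],[25,31,0,0,0,6]]]' -1 40
python3 -m creep '[[[25,31,0,0,0,6],[25,31,0,0,0,6],[25,31,0,0,0,6],[25,31,0,0,0,6],[25,31,0,0,0,6]]]'
```

```text
time: 0.52
tool_pos: [0.3016, -0.3383, 0.4012]
tool_rot: [-3.138, 0.001, 0.877]
contact_force: [1.3, -0.1, 0.8]
opening: 0.0915
time: 0.93
tool_pos: [0.43, -0.1742, 0.4003]
tool_rot: [-3.136, -0.0, 1.425]
contact_force: [0.3, -0.7, 0.4]
opening: 0.0915
```

```bash
python3 -m creep '[[[27,29,-5,0,-0.1,5],[27,29,-5,0,-0.1,5],[25,28,-5,0,-0.1,5],[0,0,0,0,0,0]]]'; python3 - <<'E'
from h import *
s=robot.observe();p=s["tool_pos"];print(p,np.degrees(s["tool_rot"]),"d mm",(np.array([.5105,-.0875,.261])-p)*1e3)
E
```

```text
time: 1.27
tool_pos: [0.514, -0.0777, 0.3842]
tool_rot: [3.14, -0.002, 1.712]
contact_force: [-0.7, -0.4, -0.7]
opening: 0.0919
[ 0.51400438 -0.07772968  0.38421501] [ 1.79918521e+02 -9.15977131e-02  9.81182566e+01] d mm [  -3.50438154   -9.77031506 -123.21501185]
```

```bash
python3 -m creep '[[[-3.5,-10,-30,0,0,0],[0,0,-30,0,0,0],[0,0,-25,0,0,0],[0,0,0,0,0,0]]]'; python3 - <<'E'
from h import *
s=robot.observe();p=s["tool_pos"];print(p,np.degrees(s["tool_rot"]),"d mm",(np.array([.5105,-.0875,.261])-p)*1e3)
cv2.imwrite("pics/s1.png",crop(viewer.read_camera("scene"),170,80,150,150,4))
E
```

```text
time: 1.6
tool_pos: [0.5116, -0.0844, 0.2963]
tool_rot: [3.138, -0.001, 1.721]
contact_force: [-1.0, 0.3, 0.0]
opening: 0.092
[ 0.51158935 -0.08435156  0.2963331 ] [ 1.79806123e+02 -3.49733916e-02  9.85784837e+01] d mm [ -1.08935206  -3.14844205 -35.33309509]
```

View pics/s1.png

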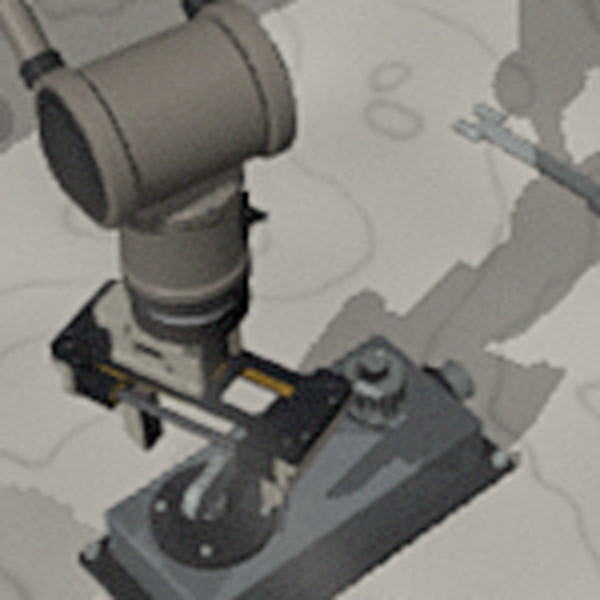

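The open jaws straddle the wing, one finger at about (140,430) and the other at about (280,490), with the wing between them near (205,490). I'll descend, centre the gripper and close.

```bash
python3 -m creep '[[[-1,-3,-15,0,0,0],[0,0,-15,0,0,0],[0,0,-2,0,0,0],[0,0,0,0,0,0]]]'; python3 - <<'E'
from h import *
s=robot.observe();p=s["tool_pos"];print(p,np.degrees(s["tool_rot"]),"d mm",(np.array([.5105,-.0875,.261])-p)*1e3)
E
```

```text
time: 1.98
tool_pos: [0.5128, -0.089, 0.2713]
tool_rot: [3.13, 0.004, 1.719]
contact_force: [-0.0, 0.0, 0.2]
opening: 0.0913
[ 0.5128266  -0.08902202  0.27125438] [179.31131444   0.21495865  98.47745396] d mm [ -2.32659875   1.5220233  -10.25438306]
```

```bash
python3 -m creep '[[[-2.3,1.5,-9,0,0.7,0],[0,0,-2,0,0,0],[0,0,0,0,0,0]]]'; python3 - <<'E'
from h import *
s=robot.observe();p=s["tool_pos"];print(p,np.degrees(s["tool_rot"]),"d mm",(np.array([.5105,-.0875,.261])-p)*1e3)
E
```

```text
time: 2.23
tool_pos: [0.5113, -0.088, 0.2633]
tool_rot: [3.138, 0.004, 1.718]
contact_force: [-0.1, 0.1, 0.5]
opening: 0.0917
[ 0.51132628 -0.08800057  0.26328155] [179.77040733   0.2571826   98.4429211 ] d mm [-0.82628132  0.50056919 -2.2815521 ]
```

```bash
python3 -m creep '[[[-0.8,0.5,-2,0,0.2,0],[0,0,0,0,0,0],[0,0,0,0,0,0],[0,0,0,0,0,0],[0,0,0,0,0,0]]]' 1 40;python3 -m creep '[[[0,0,0,0,0,0],[0,0,0,0,0,0],[0,0,0,0,0,0],[0,0,0,0,0,0],[0,0,0,0,0,0]]]'
```

```text
time: 2.65
tool_pos: [0.5109, -0.0874, 0.2627]
tool_rot: [3.139, 0.005, 1.718]
contact_force: [-0.9, 0.1, 0.1]
opening: 0.063
time: 3.07
tool_pos: [0.5109, -0.0874, 0.2629]
tool_rot: [3.139, 0.005, 1.718]
contact_force: [-0.4, -0.1, -0.5]
opening: 0.0297
```

```bash
python3 -m creep '[[[0,0,0,0,0,0],[0,0,0,0,0,0],[0,0,0,0,0,0],[0,0,0,0,0,0],[0,0,0,0,0,0]]]';python3 -m creep '[[[0,0,0,0,0,-4],[0,0,0,0,0,-5],[0,0,0,0,0,-5]]]'; python3 -c "
from h import *
s=robot.observe();print(s['torque'])"
```

```text
time: 3.48
tool_pos: [0.5105, -0.0874, 0.2629]
tool_rot: [3.14, 0.005, 1.719]
contact_force: [-1.6, -1.0, 0.6]
opening: 0.0177
time: 3.73
tool_pos: [0.5106, -0.0874, 0.2629]
tool_rot: [3.14, 0.005, 1.468]
contact_force: [-0.8, 0.1, 0.6]
opening: 0.0172
[-0.03399296  0.00576419  0.1295839 ]
```

The opening reads 17 mm, not the expected 10 mm. I'll hold still, check whether the fingers are still closing, and look.

```bash
python3 -m creep '[[[0,0,0,0,0,0],[0,0,0,0,0,0],[0,0,0,0,0,0]]]'; python3 -c "
from h import *
s=robot.observe();print(s['torque'])
cv2.imwrite('pics/s2.png',np.vstack([crop(viewer.read_camera('scene'),180,150,100,70,6)]))"
```

```text
time: 3.98
tool_pos: [0.5105, -0.0873, 0.2629]
tool_rot: [3.14, 0.005, 1.47]
contact_force: [-1.2, 0.1, 1.4]
opening: 0.0173
[-0.05480186 -0.00999028  0.05729429]
```

View pics/s2.png

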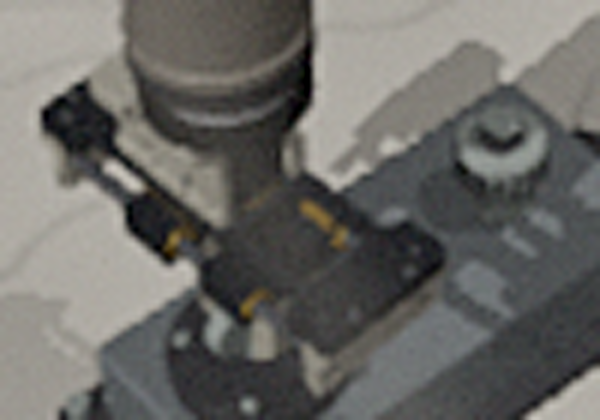

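The pads close around the wing at about (240,335). The middle of the key probably has a thicker hub there, and the torque shows the key is being driven. I'll keep winding and watch yaw and torque.

```bash
python3 -m creep '[[[0,0,0,0,0,-7],[0,0,0,0,0,-7],[0,0,0,0,0,-7],[0,0,0,0,0,-7],[0,0,0,0,0,-7]]]' 1 55; python3 -c "
from h import *
s=robot.observe();print(s['torque'])"
python3 -m creep '[[[0,0,0,0,0,-7],[0,0,0,0,0,-7],[0,0,0,0,0,-7],[0,0,0,0,0,-7],[0,0,0,0,0,-7]]]'; python3 -c "
from h import *
s=robot.observe();print(s['torque'])"
```

```text
time: 4.45
tool_pos: [0.5106, -0.0872, 0.2629]
tool_rot: [3.14, 0.005, 0.849]
contact_force: [-0.9, -0.8, 0.7]
opening: 0.0167
[-0.00040694  0.06961588  0.20892166]
time: 4.87
tool_pos: [0.5106, -0.0871, 0.2629]
tool_rot: [3.14, 0.005, 0.224]
contact_force: [-1.1, -0.6, -0.3]
opening: 0.0164
[0.06028935 0.11501155 0.21661211]
```

```bash
python3 -m creep '[[[0,0,0,0,0,-7],[0,0,0,0,0,-7],[0,0,0,0,0,-7],[0,0,0,0,0,-7],[0,0,0,0,0,-5]]]'; python3 -c "
from h import *
s=robot.observe();print(s['torque'])"
python3 -m creep '[[[0,0,0,0,0,-5],[0,0,0,0,0,-5]]]'; python3 -c "
from h import *
s=robot.observe();print(s['torque'])
cv2.imwrite('pics/s3.png',np.hstack([crop(viewer.read_camera('scene'),180,150,80,90,5),crop(viewer.read_camera('top'),240,180,80,90,5)]))"
```

```text
time: 5.28
tool_pos: [0.5107, -0.0869, 0.2629]
tool_rot: [3.14, 0.005, -0.367]
contact_force: [-0.2, -0.2, 0.6]
opening: 0.0166
[0.09570315 0.07721435 0.1530702 ]
time: 5.45
tool_pos: [0.5108, -0.0869, 0.2629]
tool_rot: [3.14, 0.005, -0.547]
contact_force: [-0.9, 0.6, 0.3]
opening: 0.0166
[0.0340549  0.10178792 0.20415954]
```

View pics/s3.png

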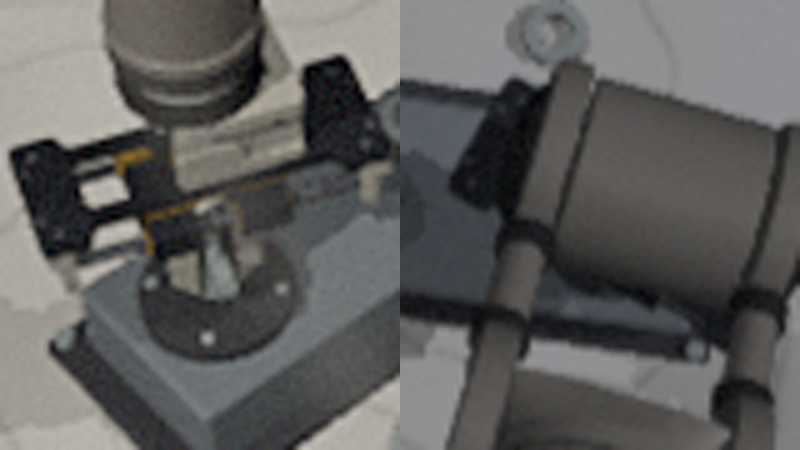

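In the left picture the wing at (215,255) stands edge-on between the pads, so it has turned with the gripper. I'll continue to the stop.

```bash
for i in 1 2 ; do python3 -m creep '[[[0,0,0,0,0,-4],[0,0,0,0,0,-4]]]'; python3 -c "
from h import *
s=robot.observe();print(s['torque'])"; done
```

```text
time: 5.72
tool_pos: [0.5108, -0.087, 0.2629]
tool_rot: [3.14, 0.005, -0.678]
contact_force: [-1.9, -0.4, 0.7]
opening: 0.0168
[0.0569106  0.12340479 0.22181243]
time: 5.88
tool_pos: [0.511, -0.087, 0.263]
tool_rot: [3.14, 0.004, -0.813]
contact_force: [4.8, -9.9, -4.0]
opening: 0.0162
[-1.50471844 -0.82593325  0.34194009]
```

```bash
for i in 1 2 ; do python3 -m creep '[[[0,0,0,0,0,-3],[0,0,0,0,0,-3]]]'; python3 -c "
from h import *
s=robot.observe();print(s['torque'])"; done
python3 -c "
from h import *
cv2.imwrite('pics/s4.png',crop(viewer.read_camera('scene'),190,170,70,60,8))"
```

```text
time: 6.05
tool_pos: [0.5115, -0.0876, 0.2629]
tool_rot: [3.139, 0.001, -0.913]
contact_force: [-2.0, 1.0, 1.9]
opening: 0.0169
[0.34117759 0.19797799 0.61898239]
time: 6.22
tool_pos: [0.5118, -0.088, 0.263]
tool_rot: [3.139, -0.002, -1.011]
contact_force: [1.3, -3.5, -1.5]
opening: 0.0169
[-0.81048341 -0.28667519  0.61839143]
```

View pics/s4.png

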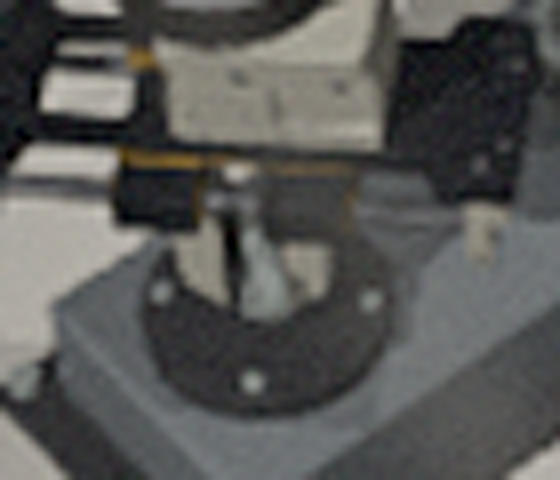

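Torque has saturated at 0.62 N m and the pads now slip on the wing: a gap shows at about (235,260). The spring is at its hard stop. I'll release and lift.

```bash
python3 -m creep '[[[0,0,0,0,0,0],[0,0,0,0,0,0],[0,0,0,0,0,0],[0,0,0,0,0,0],[0,0,0,0,0,0]]]' -1; python3 -m creep '[[[0,0,0,0,0,0],[0,0,0,0,0,0],[0,0,0,0,0,0],[0,0,0,0,0,0],[0,0,0,0,0,0]]]' ; python3 -m creep '[[[0,0,5,0,0,0],[0,0,15,0,0,0],[0,0,30,0,0,0],[0,0,30,0,0,0],[0,0,10,0,0,0]]]'
```

```text
time: 6.68
tool_pos: [0.5118, -0.0878, 0.2629]
tool_rot: [3.14, 0.0, -1.003]
contact_force: [0.2, 0.3, -0.8]
opening: 0.046
time: 7.1
tool_pos: [0.5117, -0.0875, 0.2629]
tool_rot: [3.14, 0.001, -1.001]
contact_force: [-0.0, -0.7, -1.2]
opening: 0.0791
time: 7.52
tool_pos: [0.5103, -0.0871, 0.3539]
tool_rot: [3.134, 0.008, -1.001]
contact_force: [0.7, -0.7, 0.6]
opening: 0.0919
```

```bash
for i in 1; do python3 -m creep '[[[0,0,0,0,0,7],[0,0,0,0,0,7],[0,0,0,0,0,7],[0,0,0,0,0,7],[0,0,0,0,0,7]]]'; python3 -m creep '[[[5,29,0,0,0,7],[5,29,0,0,0,7],[5,29,0,0,0,7],[5,29,0,0,0,7],[5,29,0,0,0,7]]]';python3 -m creep '[[[0,0,0,0,0,7],[0,0,0,0,0,7],[0,0,0,0,0,7],[0,0,0,0,0,7],[0,0,0,0,0,7]]]';python3 -m creep '[[[0,0,0,0,0,7],[0,0,0,0,0,7],[0,0,0,0,0,7],[0,0,0,0,0,7],[0,0,0,0,0,7]]]';python3 -m creep '[[[0,0,0,0,0,7],[0,0,0,0,0,7],[0,0,0,0,0,7],[0,0,0,0,0,7],[0,0,0,0,0,7]]]'; done; python3 - <<'E'
from h import *
s=robot.observe();p=s["tool_pos"];print(s['qpos'],np.degrees(s["tool_rot"]),"d mm",(np.array([.538,.0600,.251])-p)*1e3)
cv2.imwrite('pics/s5.png',np.hstack([crop(viewer.read_camera('scene'),180,130,130,120,4),crop(viewer.read_camera('top'),250,200,70,120,4)]))
E
```

```text
time: 7.93
tool_pos: [0.5106, -0.0872, 0.3614]
tool_rot: [3.139, -0.002, -0.376]
contact_force: [-0.6, -0.3, 1.0]
opening: 0.0919
time: 8.35
tool_pos: [0.5356, 0.0575, 0.364]
tool_rot: [3.137, -0.005, 0.248]
contact_force: [1.5, 0.0, 0.1]
opening: 0.0915
time: 8.77
tool_pos: [0.5355, 0.0652, 0.3659]
tool_rot: [3.137, -0.008, 0.874]
contact_force: [-0.1, 0.3, -0.2]
opening: 0.0923
time: 9.18
tool_pos: [0.535, 0.0656, 0.3679]
tool_rot: [3.136, -0.008, 1.498]
contact_force: [0.1, -0.6, -0.5]
opening: 0.0921
time: 9.6
tool_pos: [0.5346, 0.0657, 0.37]
tool_rot: [3.135, -0.008, 2.123]
contact_force: [-0.4, -0.9, -0.2]
opening: 0.0922
[-0.02276278  0.39602992  1.5424121   0.01077358  1.20183948 -0.57905757] [179.62282732  -0.4416238  121.65255498] d mm [   3.38906602   -5.65641339 -119.01787695]
```

View pics/s5.png

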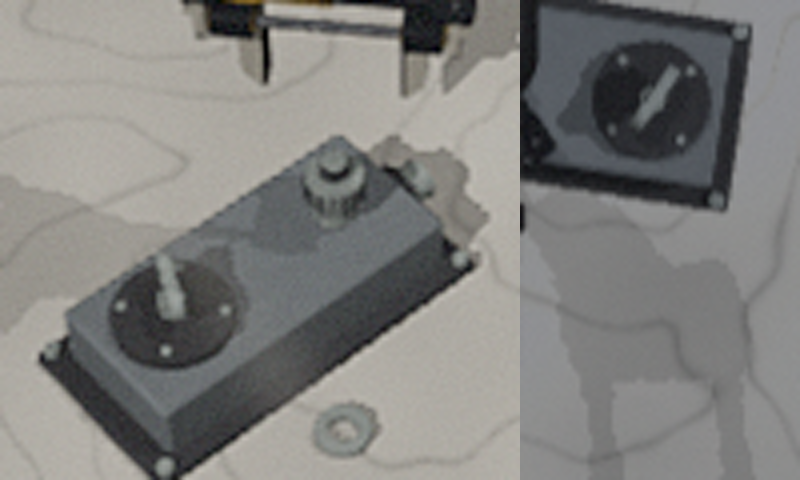

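The key now lies at about -33° in the world (top part: (640,125) to (675,70)). That is roughly 3.55 rad from unit x, so it is fully wound. Next I'll set the yaw and tilt above the nut and descend.

```bash
cat >> h.py <<'E'
def go(x,y,z,yaw=None):
    from scipy.spatial.transform import Rotation as R
    s=robot.observe(); r=s["tool_rot"]; A=R.from_euler('xyz',r)
    w=(R.from_euler('xyz',[np.pi,0,r[2] if yaw is None else np.radians(yaw)])*A.inv()).as_rotvec()
    print("row left",np.round((np.array([x,y,z])-s["tool_pos"])*1e3,1),np.round(np.degrees(w),2),"yaw",round(np.degrees(r[2]),1),"M",np.round(s["torque"],2),"F",np.round(s["contact_force"],1),"q6",round(s["qpos"][5],2),"op",s["opening"])
E
python3 -m creep '[[[1.5,-2,-20,0.2,0.4,7],[2,-3,-20,0,0,7],[0,0,-20,0,0,7],[0,0,-20,0,0,7],[0,0,0,0,0,0]]]' -1; python3 -c "
from h import *
go(.538,.06,.251)"
```

```text
time: 10.12
tool_pos: [0.5384, 0.0605, 0.2905]
tool_rot: [3.133, -0.011, 2.606]
contact_force: [-1.2, -0.2, 0.8]
opening: 0.0916
row left [ -0.4  -0.5 -39.5] [-0.77 -0.28  0.  ] yaw 149.3 M [ 0.   -0.18 -0.01] F [-1.2 -0.2  0.8] q6 -1.08 op 0.09160809622039286
```

```bash
python3 -m creep '[[[0,0,-15,-0.8,-0.3,0],[0,0,-15,0,0,0],[0,0,-5,0,0,0],[0,0,0,0,0,0]]]'; python3 -c "
from h import *
go(.538,.06,.251)"
```

```text
time: 10.45
tool_pos: [0.5393, 0.0605, 0.2573]
tool_rot: [3.141, 0.003, 2.579]
contact_force: [0.2, 0.9, 0.5]
opening: 0.0919
row left [-1.3 -0.5 -6.3] [ 0.06  0.18 -0.  ] yaw 147.8 M [ 0.01 -0.13  0.03] F [0.2 0.9 0.5] q6 -1.04 op 0.09193734700988833
```

```bash
python3 -m creep '[[[-1.2,-0.5,-6,0,0.2,0],[0,0,0,0,0,0],[0,0,0,0,0,0],[0,0,0,0,0,0],[0,0,0,0,0,0]]]' 1 20;python3 -m creep '[[[0,0,0,0,0,0],[0,0,0,0,0,0],[0,0,0,0,0,0],[0,0,0,0,0,0],[0,0,0,0,0,0]]]'; python3 -c "
from h import *
go(.538,.06,.251)"
```

```text
time: 10.87
tool_pos: [0.5392, 0.06, 0.255]
tool_rot: [3.14, 0.005, 2.571]
contact_force: [-0.2, -0.3, 0.0]
opening: 0.0631
time: 11.28
tool_pos: [0.5391, 0.0594, 0.256]
tool_rot: [3.141, 0.006, 2.571]
contact_force: [-0.1, -0.2, -1.0]
opening: 0.0437
row left [-1.1  0.6 -5. ] [ 0.14  0.32 -0.  ] yaw 147.3 M [ 0.18 -0.22  0.  ] F [-0.1 -0.2 -1. ] q6 -1.03 op 0.043671108542797946
```

The nut is gripped: opening is 43.7 mm on a 44 mm nut. I'll screw it down, following the thread.

```bash
python3 -m creep '[[[0,0,-0.1,0,0,-6],[0,0,-0.15,0,0,-7],[0,0,-0.15,0,0,-7],[0,0,-0.15,0,0,-7],[0,0,-0.15,0,0,-7]]]' 1 30; python3 -c "
from h import *
go(.538,.06,.251)"; python3 -m creep '[[[0,0,-0.15,0,0,-7],[0,0,-0.15,0,0,-7],[0,0,-0.15,0,0,-7],[0,0,-0.15,0,0,-7],[0,0,-0.15,0,0,-7]]]'; python3 -c "
from h import *
go(.538,.06,.251)"
```

```text
time: 11.7
tool_pos: [0.5387, 0.0591, 0.2552]
tool_rot: [-3.141, 0.006, 1.963]
contact_force: [-2.1, -0.9, 0.6]
opening: 0.0433
row left [-0.7  0.9 -4.2] [0.33 0.09 0.  ] yaw 112.5 M [-0.08 -0.11  0.04] F [-2.1 -0.9  0.6] q6 -0.42 op 0.043343667941763295
time: 12.12
tool_pos: [0.5383, 0.059, 0.2544]
tool_rot: [-3.139, 0.007, 1.338]
contact_force: [-1.9, -0.2, 0.7]
opening: 0.0433
row left [-0.3  1.  -3.4] [ 0.34 -0.21  0.  ] yaw 76.7 M [-0.15 -0.09  0.09] F [-1.9 -0.2  0.7] q6 0.21 op 0.043308286468794664
```

```bash
python3 -m creep '[[[0,0,-0.15,0,0,-7],[0,0,-0.15,0,0,-7],[0,0,-0.15,0,0,-7],[0,0,-0.15,0,0,-7],[0,0,-0.15,0,0,-7]]]'; python3 -c "
from h import *
go(.538,.06,.251)"; python3 -m creep '[[[0,0,-0.15,0,0,-7],[0,0,-0.15,0,0,-7],[0,0,-0.15,0,0,-7],[0,0,-0.15,0,0,-6]]]'; python3 -c "
from h import *
go(.538,.06,.251)"
```

```text
time: 12.53
tool_pos: [0.5378, 0.0592, 0.2536]
tool_rot: [-3.139, 0.008, 0.713]
contact_force: [-0.2, -0.3, 0.6]
opening: 0.0434
row left [ 0.2  0.8 -2.6] [ 0.17 -0.45  0.  ] yaw 40.9 M [-0.22 -0.07  0.05] F [-0.2 -0.3  0.6] q6 0.83 op 0.043360194947778
time: 12.87
tool_pos: [0.5375, 0.0595, 0.253]
tool_rot: [-3.139, 0.009, 0.228]
contact_force: [-0.1, -0.2, 0.1]
opening: 0.0432
row left [ 0.5  0.5 -2. ] [-0.05 -0.53  0.  ] yaw 13.1 M [-0.24  0.02  0.08] F [-0.1 -0.2  0.1] q6 1.31 op 0.04316958729991242
```

```bash
python3 -m creep '[[[0,0,-0.1,0,0,-5],[0,0,-0.1,0,0,-5],[0,0,-0.1,0,0,-5],[0,0,-0.1,0,0,-4]]]'; python3 -c "
from h import *
go(.538,.06,.251)"; for i in 1 2 3; do python3 -m creep '[[[0,0,-0.08,0,0,-4],[0,0,-0.08,0,0,-4]]]'; python3 -c "
from h import *
go(.538,.06,.251)"; done
```

```text
time: 13.2
tool_pos: [0.5373, 0.0598, 0.2525]
tool_rot: [-3.139, 0.009, -0.122]
contact_force: [0.1, 0.2, 0.5]
opening: 0.0433
row left [ 0.7  0.2 -1.5] [-0.2  -0.51  0.  ] yaw -7.0 M [-0.18  0.05  0.07] F [0.1 0.2 0.5] q6 1.66 op 0.043315067941138034
time: 13.37
tool_pos: [0.5373, 0.06, 0.2524]
tool_rot: [-3.139, 0.009, -0.269]
contact_force: [0.7, -0.7, -0.0]
opening: 0.0434
row left [ 0.7  0.  -1.4] [-0.26 -0.48  0.  ] yaw -15.4 M [-0.14  0.03  0.06] F [ 0.7 -0.7 -0. ] q6 1.8 op 0.04338585728306356
time: 13.53
tool_pos: [0.5373, 0.0601, 0.2522]
tool_rot: [-3.14, 0.009, -0.414]
contact_force: [1.5, -0.3, 0.2]
opening: 0.0433
row left [ 0.7 -0.1 -1.2] [-0.3  -0.44  0.  ] yaw -23.7 M [0.02 0.05 1.05] F [ 1.5 -0.3  0.2] q6 1.95 op 0.043280264997625724
time: 13.7
tool_pos: [0.5376, 0.0603, 0.2524]
tool_rot: [-3.141, 0.007, -0.556]
contact_force: [-2.4, 2.1, 3.1]
opening: 0.0434
row left [ 0.4 -0.3 -1.4] [-0.27 -0.33  0.  ] yaw -31.9 M [0.3  0.61 0.91] F [-2.4  2.1  3.1] q6 2.09 op 0.04335986054083334
```

The torque jumped to 1.05 N m at a yaw of about -22°, i.e. 170° turned against 167° predicted from the dot: the nut has bottomed. I'll hold briefly, then back off about 90°.

```bash
python3 -m creep '[[[0,0,0,0,0,0],[0,0,0,0,0,0],[0,0,0,0,0,0],[0,0,0,0,0,0]]]'; python3 -c "
from h import *
go(.538,.06,.251)"; python3 -m creep '[[[0,0,0.1,0,0,5],[0,0,0.15,0,0,7],[0,0,0.15,0,0,7],[0,0,0.15,0,0,7],[0,0,0.15,0,0,7]]]'; python3 -c "
from h import *
go(.538,.06,.251)"
```

```text
time: 14.03
tool_pos: [0.5376, 0.0605, 0.2524]
tool_rot: [-3.141, 0.007, -0.551]
contact_force: [-0.7, -1.1, 0.9]
opening: 0.0434
row left [ 0.4 -0.5 -1.4] [-0.21 -0.33  0.  ] yaw -31.5 M [-0.03  0.07  0.35] F [-0.7 -1.1  0.9] q6 2.09 op 0.043421027305176774
time: 14.45
tool_pos: [0.5377, 0.0599, 0.2532]
tool_rot: [-3.14, 0.007, 0.04]
contact_force: [-0.5, -1.0, -0.3]
opening: 0.0435
row left [ 0.3  0.1 -2.2] [-0.08 -0.43  0.  ] yaw 2.3 M [-0.09  0.02 -0.08] F [-0.5 -1.  -0.3] q6 1.5 op 0.04354078064360813
```

```bash
python3 -m creep '[[[0,0,0.15,0,0,7],[0,0,0.15,0,0,7],[0,0,0.15,0,0,7],[0,0,0.15,0,0,7],[0,0,0.15,0,0,7]]]'; python3 -m creep '[[[0,0,0.15,0,0,7],[0,0,0.15,0,0,7],[0,0,0.15,0,0,6],[0,0,0,0,0,0],[0,0,0,0,0,0]]]'; python3 -m creep '[[[0,0,0,0,0,0],[0,0,0,0,0,0],[0,0,0,0,0,0],[0,0,0,0,0,0],[0,0,0,0,0,0]]]'; python3 -c "
from h import *
go(.538,.06,.251)
cv2.imwrite('pics/s6.png',np.hstack([crop(viewer.read_camera('scene'),190,120,110,110,4),crop(viewer.read_camera('top'),220,170,90,110,4)]))"
```

```text
time: 14.87
tool_pos: [0.5379, 0.0594, 0.254]
tool_rot: [-3.138, 0.006, 0.665]
contact_force: [0.4, -1.0, -0.0]
opening: 0.0435
time: 15.28
tool_pos: [0.5382, 0.0591, 0.2544]
tool_rot: [-3.138, 0.004, 1.027]
contact_force: [0.1, -1.1, 0.5]
opening: 0.0434
time: 15.7
tool_pos: [0.5381, 0.059, 0.2544]
tool_rot: [-3.138, 0.004, 1.018]
contact_force: [-0.5, -0.7, 0.8]
opening: 0.0434
row left [-0.1  1.  -3.4] [ 0.08 -0.32  0.  ] yaw 58.3 M [-0.18 -0.1   0.04] F [-0.5 -0.7  0.8] q6 0.52 op 0.04339038452966048
```

View pics/s6.png

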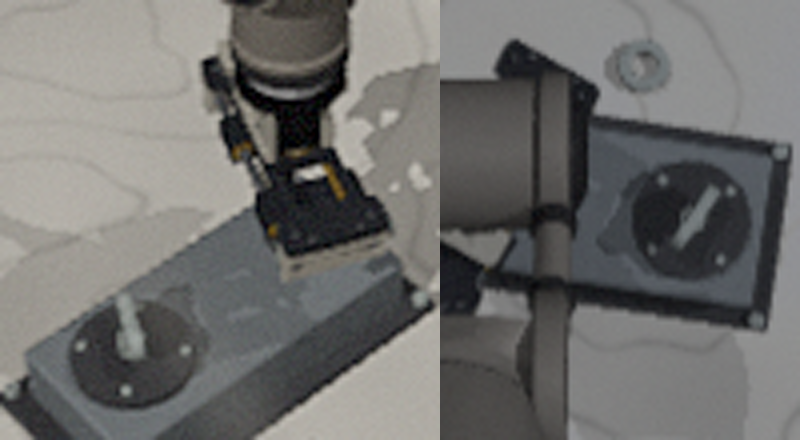

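The key is still wound, with the wing from (680,245) to (715,190) in the top view. The nut is gripped at 43.4 mm and was turned back 90° from the stop. I'll hand in.

```bash
python3 -c "
from cell import robot
print(robot.hand_in())"
```

```text
the job is handed in; nothing more can be done
None
```

I wound the spring clockwise to its hard stop, screwed the knurled nut down until it bottomed, and backed it off a quarter turn. The job is handed in at about 16 s with the gripper still holding the nut. No verdict was reported, so these are my own readings.

- **Key:** the torque saturated at 0.62 N m and the pads began to slip on the wing, so it is against its stop. The last pictures put the wing at about 3.55 rad (3.6 is fully wound), and it had not moved by the end.
- **Nut bottomed:** the torque jumped to 1.05 N m after about 170° of turning. The dot on the nut had predicted 167°.
- **Quarter turn:** the gripper went back 90° from its pose at the stop. I had no clear view of the dot at the end, so the nut angle of about 1.5 to 1.57 rad is inferred from the gripper. Finger twist is worth at most a few degrees.
- **Grip:** the opening is 43.4 mm on the 44 mm nut with 30 N set. The grasp is within about 2 mm of the nut's axis.
- **One reading that disagreed:** the fingers stopped at about 17 mm on the key, not the 10 mm given for the wing. They were probably on a thicker hub in the middle, but the wing turned with them.
- **Loose things:** the arm never went near the wrench and cleared the bottle and lock nut from above. The lock nut showed in place in the last picture; I did not check the wrench or bottle again.

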